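Open the bench centrifuge past its hidden safety catch

TASK

Open the small bench centrifuge: pull its red latch slider toward you so that the lid springs up a little way and stops at the safety catch, then reach under the raised front edge, feel along for the hidden catch, push it aside and lift while you hold it there. Swing the lid over until it lies back against its stop; do not force anything (a few newtons are enough, 30 N is too much), do not let the lid slam, leave the things around it undisturbed.

Things in the scene. Friction and masses are not known exactly. Their poses are not given: they have to be found in the camera images.
- machine: white bench centrifuge, fixed. Origin on its underside under the middle of the lid's width; x from its front (control panel) to its back, y to its left, z up. Shut lid: hollow hood 185 mm (x) by 222 mm (y), 40 mm high, lip at x = -125 mm, hinge at x = +60 mm, both at z = 110 mm. Case 106 mm high behind x = -65 mm; a console as high, with the latch, at y = -113 to -195 mm
- lid_lip (a point): middle of the lid's straight front lower edge (the lip), on the lid and moving with it. The front skirt is 6 mm thick; behind it the hood is open from below for 30 mm, then a steel web hangs 16 mm below lip level. The lip stands 40 mm above the shelf with the lid shut, 68 mm when the lid has sprung up (138 mm above the bench)
- lid_hinge (a point): middle of the hinge line of the lid, on the case; the line runs along the machine's y
- shelf (a point): middle of the shelf under the lip, 70 mm above the bench, 54 mm behind the lip. The safety catch stands on it, hidden: an upright tab 6 mm thick, 6 to 32 mm behind the lip, 77 to 132 mm above the bench, somewhere within 35 mm to either side of this point (it differs from machine to machine)
- catch_side (a point): point 100 mm left of the shelf's middle (machine's +y), toward which the catch's tab gives way. It swings to the left against its spring, 2 N rising to about 5 N; the lid is free after about 12 mm, the tab stops after about 20 mm and springs back when let go. It does not yield to the right. The tab stays at its height while the lid rises
- lid (a joint): angle of the lid, rad: 0 shut; about 0.15 sprung up, resting on two sprung lifters; at 0.163 the safety catch stops it unless the catch is held aside; above 0.25 it is clear of the catch. Past about 1.35 it falls back slowly by itself to its stop at 1.78; below that it falls shut when let go. About 3 N at the lip lifts it
- latch (a joint): travel of the main latch, m: 0 locked, lid free from about 0.010, end stop 0.018. It slides toward the machine's front (-x), takes 3 to 6 N and stays where it is left
- latch_knob (a point): centre of the top of the latch's red knob, 14 mm (x) by 18 mm (y) and 26 mm high, on the console right of the lid; 38 mm of room to the lid and free room before and behind it. The top of the shut lid is level with the knob's top
- vial_a: glass vial, 27 mm across, 60 mm high, origin under its centre; standing right of the machine, to be left alone
- vial_b: another such vial, to be left alone
- vial_c: another such vial, to be left alone
- wash_bottle: wash bottle, 59 mm across, 224 mm high with its spout, origin on its underside, standing left of the machine, to be left alone

How it is judged (in metres and radians):
On the way, in this order (a step that is already met when the one before it is completed fails the run):
1. latch pulled: the lid has sprung up to the safety catch (value of joint latch above 0.009 m and value of joint lid above 0.12 rad), for 0.2 s.
2. lid lifted clear of the safety catch (value of joint lid above 0.3 rad), for 0.1 s.
At the end, for the whole second after the job is handed in: the lid lies back against its stop (over 1.7 rad) and is at rest (value of joint lid above 1.7 rad and velocity of joint lid between -0.1 and 0.1 rad/s); the robot touches nothing.
It fails at once if the robot pressed on something with more than 30 N (contact force between any of the fingers, the arm and anything else above 30 N).
It fails at once if the lid fell shut or was flung open (faster than 2.5 rad/s) (velocity of joint lid below -2.5 rad/s or velocity of joint lid above 2.5 rad/s).
It fails at once if a bystander was moved by more than 30 mm or knocked over (distance of any of vial_a, vial_b, vial_c, wash_bottle from where it was at the start of the episode above 0.03 m or angle between any of wash_bottle, vial_a, vial_b, vial_c's own z axis and vertical above 0.5 rad).
It also fails if it takes over 51 s, if anything falls off the work surface, if the arm or the gripper's body presses on something with over 40 N, if the wrist force passes 120 N, or if a joint passes its speed limit or range.

ROBOT

A 7-joint arm with a two-finger parallel gripper is mounted at the origin on a cart in front of the work surface, level with it; the furniture and walls round the work are solid. World frame = base frame: x ahead of the robot, y to its left, z up, the work surface at z = 0. Lengths are in mm, angles in degrees, forces in N, time in s.
With the tool pointing down it reaches from about 375 to 925 mm from the base axis. Payload 3.1 kg.
Tool frame: the origin (TCP) lies at the very end of the fingers, on their centre line; the grasp point (between the pads) lies 19 mm behind it; z points along the fingers, y is the direction in which the jaws open and shut (so a half turn about z gives the same grasp; the last joint's range is limited). The gripper opens to 85 mm and grips with 20 to 120 N. Pads are 22 mm wide; open, the fingers measure 114 mm over their backs; the gripper's body (76 mm by 85 mm) begins 54 mm behind the grasp point. The pads swing forward as they close: fully open they stand 13 mm farther back than shut.
Start: joints at [65.844, 21.939, 2.515, 91.553, -1.026, 66.532, -2.859], TCP at [206.831, -616.217, 231.269] pointing down, gripper open.
Joint ranges: [-149.38, 149.38], [-23.57, 123.04], [-84.95, 90], [0, 143.3], [-89.99, 269.99], [3.08, 112.72], [-163.45, 163.45]. Speed limits (degrees/s): [159.86, 159.86, 180, 180, 180, 180, 180].

INTERFACE

Orientations are given as a 3x3 rotation matrix whose columns are the frame's x, y, z axes.
In Python, from station import manip, open_gripper, grasp, readout, read_camera, workorder, find_in, silhouettes gives the robot as it stands. Calls block until the motion is done:
- manip.reach(position, orientation): joint-space move of the TCP to a pose.
- manip.move_linear(position, rotation=None, velocity=150): straight line of the TCP; rotation=None keeps the orientation; velocity is the mean speed in mm/s.
- manip.movej(angles): joint-space move.
- open_gripper() and grasp(squeeze=None): open the fingers fully, or close them until they stop; squeeze is the grip in N (None keeps the last).
- manip.sleep(seconds).
- manip.ik(position, orientation): joint angles nearest the present ones, or None.
- readout.read_state(): the state.
- read_camera(name): name is "scene" or "top" or "wrist"; returns a dict with "image" (400x640x3 uint8, blue, green, red), "z_map" (400x640 float32, mm along the optical axis (not along the pixel's ray), 0 where there is no reading), "camera_matrix" (3x3 intrinsics, pixels), "rvec" (rotation vector, rad) and "tvec" (3), from world to camera coordinates, as OpenCV has them. Camera axes: x right, y down, z forward; pixel columns grow to the right and rows downward; lengths in mm; the calibration is good to about 2 mm. A picture is of the moment at which its call begins.
A pose or a line that the arm cannot do raises manip.IKError and nothing moves.
- workorder.finish_job(): hands the job in, once; it reports no verdict.
Trained networks look in a picture, given as the dict that the camera call returned (one of the last four; its "shot" number tells which), for a name from the list of things; names that differ only in an ending like _2 or _b are one class to them, and where a whole thing is asked for, a point or a joint stands for the part that bears it (a point fixed in the world has none). Each returns a list of dicts, best first, with "conf" (0 to 1); they miss things now and then, are a little off and sometimes report something else, mostly with a low value. They report only what shows in the picture. A call takes as long as a camera call.
- find_in(query, picture): "bbox" ([left, top, right, bottom] in pixels, round what is visible of it).
- silhouettes(query, picture): "mask" (400x640 bool, what is visible of it) and "bbox" ([left, top, right, bottom] in pixels, round what is visible of it).
The state is a dict: "time": time; "joint_positions": joint angles; "dq": joint speeds; "joint_torque": joint torques, N m; "tool_pos": TCP position; "ee_rot": TCP orientation; "contact_force": force on the tool from outside, world axes, zero at the start; "ft_torque": the same for the moment, N m; "width": finger opening in mm.
Only numpy, scipy, OpenCV 4.12 (cv2) and the standard library are available. Lean on these libraries where they do the work, as an engineer would, in place of code of your own. Each camera call takes 0.05 s, during which the arm holds its last target.

## Working session

There is one attempt and no reset: what is moved stays moved. The work goes in short steps, each a Python script; the robot and the scene stay as the last script left them, time stands still between calls to the robot, and variables do not carry over. Pictures are saved under pics/ and viewed, and the job is handed in when it is done.

```bash
ls; mkdir -p pics
python3 - <<'E'
from station import *
import cv2
for n in ["scene","top","wrist"]:
    p=read_camera(n); cv2.imwrite(f"pics/{n}0.png",p["image"])
    print(n,p["camera_matrix"].tolist(),p["rvec"],p["tvec"])
s=readout.read_state(); print(s)
E
```

```text
pics
scene [[361.25337108126854, 0.0, 315.85393142812364], [0.0, 361.25337108126854, 200.82292439432553], [0.0, 0.0, 1.0]] [ 2.26270782 -0.64509056  0.26261146] [-560.08847083  280.27637122  801.626349  ]
top [[415.50800133216376, 0.0, 314.8908528967798], [0.0, 415.50800133216376, 203.3404399495004], [0.0, 0.0, 1.0]] [ 2.18858316 -2.13572054  0.09546618] [ -43.19769562  611.01279776 1416.09935943]
wrist [[340.7483063788467, 0.0, 323.9335471421622], [0.0, 340.7483063788467, 198.66141569170264], [0.0, 0.0, 1.0]] [-2.32760649  1.67676599  0.27644434] [-647.83799006  -40.44095359  381.94374071]
{'time': 0.15, 'joint_positions': array([65.84479145, 21.98491085,  2.51253245, 91.6292784 , -1.02398158,
       66.52929007, -2.86015046]), 'dq': array([-0.03263552, -0.08393974,  0.03029817, -0.33335675,  0.0295642 ,
       -0.01110494, -0.01641723]), 'joint_torque': array([ 2.05530421e-03, -4.34054947e+01,  1.02669496e+00, -2.49977803e+01,
        1.07278634e-02,  7.26498882e-03, -1.83700274e-05]), 'tool_pos': array([ 206.55852081, -615.52730654,  230.12695376]), 'ee_rot': array([[ 9.48017636e-01,  3.18216779e-01, -8.02658864e-04],
       [ 3.18217761e-01, -9.48015633e-01,  1.95339084e-03],
       [-1.39331410e-04, -2.10726927e-03, -9.99997770e-01]]), 'contact_force': array([ 0.13689348,  0.28326033, -0.10792291]), 'ft_torque': array([-0.05262231,  0.01161089, -0.01064703]), 'width': 85.56778208773075}
```

View pics/scene0.png

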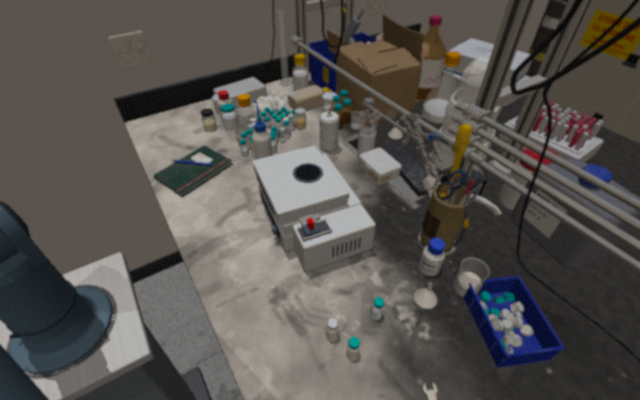

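View pics/top0.png

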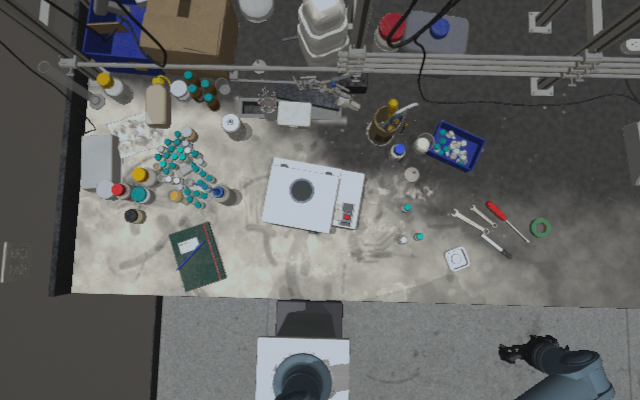

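View pics/wrist0.png

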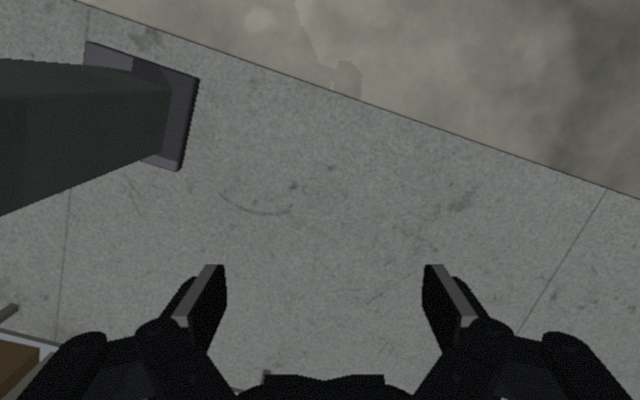

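```bash
cat > h.py <<'E'
import numpy as np, cv2
from station import *
def cloud(p):
    K=p["camera_matrix"];R=cv2.Rodrigues(np.array(p["rvec"]))[0];t=np.array(p["tvec"]).ravel()
    z=p["z_map"].astype(float);v,u=np.indices(z.shape)
    c=np.stack([(u-K[0,2])/K[0,0]*z,(v-K[1,2])/K[1,1]*z,z],-1)
    w=(c-t)@R
    w[z<=0]=np.nan
    return w
def project(p,P):
    return cv2.projectPoints(np.atleast_2d(P).astype(float),np.array(p["rvec"]),np.array(p["tvec"]),p["camera_matrix"],None)[0][:,0]
E
python3 - <<'E'
from h import *
for n in ["top","scene"]:
    p=read_camera(n);w=cloud(p)
    for q in ["machine","lid","latch_knob","vial_a","wash_bottle","lid_lip"]:
        for r in silhouettes(q,p)[:3]:
            m=r["mask"];P=w[m];P=P[~np.isnan(P[:,0])]
            print(n,q,round(r["conf"],2),r["bbox"],m.sum(),np.median(P,0).round(),np.percentile(P[:,2],[5,50,95]).round())
    # lid top
    m=(w[...,2]>140)&(w[...,2]<158)&(w[...,0]>350)&(w[...,0]<750)&(abs(w[...,1]+20)<200)
    mm=cv2.morphologyEx(m.astype(np.uint8),cv2.MORPH_OPEN,np.ones((5,5)))
    k,l,st,ce=cv2.connectedComponentsWithStats(mm)
    i=1+np.argmax(st[1:,4]);P=w[l==i]
    r=cv2.minAreaRect(P[:,:2].astype(np.float32));print(r,cv2.boxPoints(r).round(),np.median(P[:,2]))
    m=(w[...,2]>95)&(w[...,2]<116)&(w[...,0]>350)&(w[...,0]<750)&(abs(w[...,1]+20)<240)
    mm=cv2.morphologyEx(m.astype(np.uint8),cv2.MORPH_OPEN,np.ones((3,3)))
    k,l,st,ce=cv2.connectedComponentsWithStats(mm)
    i=1+np.argmax(st[1:,4]);P=w[l==i]
    r=cv2.minAreaRect(P[:,:2].astype(np.float32));print("console",r,cv2.boxPoints(r).round(),np.median(P[:,2]))
E
```

```text
top machine 0.77 [260.0, 159.7, 363.8, 233.8] 5972 [622. -16. 148.] [102. 148. 154.]
top lid 0.71 [259.9, 166.5, 338.3, 232.1] 4176 [611.  19. 150.] [143. 150. 155.]
top latch_knob 0.51 [334.7, 210.0, 350.6, 221.1] 192 [ 563. -116.  122.] [113. 122. 147.]
top latch_knob 0.32 [396.8, 234.7, 408.1, 247.2] 47 [ 492. -323.   55.] [22. 55. 63.]
top latch_knob 0.21 [261.5, 159.3, 361.0, 234.0] 6046 [623. -17. 148.] [102. 148. 154.]
top vial_a 0.56 [396.3, 231.9, 408.0, 245.9] 83 [ 492. -325.   44.] [-4. 44. 62.]
top vial_a 0.39 [398.9, 203.2, 411.9, 214.0] 74 [ 601. -336.   53.] [ 5. 53. 62.]
top wash_bottle 0.9 [205.6, 185.2, 236.6, 207.0] 367 [623. 271. 125.] [ 23. 125. 174.]
top lid_lip 0.8 [255.7, 166.0, 334.0, 236.5] 4068 [611.  19. 150.] [145. 150. 155.]
((614.2901000976562, 20.210433959960938), (222.32347106933594, 187.14707946777344), 81.0409927368164) [[ 505.  -75.]
 [ 689. -104.]
 [ 724.  115.]
 [ 539.  145.]] 150.15960882863672
console ((639.987060546875, -25.242477416992188), (308.36517333984375, 189.8526153564453), 80.89347839355469) [[ 522. -162.]
 [ 709. -193.]
 [ 758.  112.
[... 484 characters left out ...]
 [345.2, 336.1, 360.4, 361.3] 278 [ 503. -392.   44.] [ 8. 44. 61.]
scene wash_bottle 0.59 [254.2, 100.3, 275.0, 158.2] 619 [625. 268. 116.] [ 61. 116. 182.]
scene wash_bottle 0.38 [369.6, 296.1, 385.2, 319.4] 241 [ 599. -347.   43.] [ 9. 43. 61.]
scene lid_lip 0.77 [253.3, 144.7, 349.1, 223.9] 4951 [603. -12. 150.] [122. 150. 153.]
((615.5892333984375, 19.23418426513672), (225.8852081298828, 186.6114044189453), 81.13427734375) [[ 506.  -78.]
 [ 690. -107.]
 [ 725.  116.]
 [ 541.  145.]] 150.7503734349104
console ((627.6603393554688, -50.29505920410156), (258.32098388671875, 211.94448852539062), 81.1244888305664) [[ 503. -162.]
 [ 712. -194.]
 [ 752.   61.]
 [ 543.   94.]] 105.99838387647836
```

```bash
cat >> h.py <<'E'
from scipy.spatial.transform import Rotation as Ro
YAW=np.deg2rad(-9.0)
xa=np.array([np.cos(YAW),np.sin(YAW),0]);ya=np.array([-np.sin(YAW),np.cos(YAW),0]);za=np.array([0,0,1.])
O=np.array([614.9,19.7,0])+32.5*xa
M=np.stack([xa,ya,za],1)
def W(x,y,z): return O+M@np.array([x,y,z],float)
def Mx(P): return (np.asarray(P)-O)@M
def rot(pitch,flip=1,yaw=0):
    # tool z points machine +x pitched down by pitch deg; tool y along machine y (flip sign)
    p=np.deg2rad(pitch);q=np.deg2rad(yaw)
    h=np.array([np.cos(q),np.sin(q),0]);s=np.array([-np.sin(q),np.cos(q),0])
    z=np.cos(p)*h-np.sin(p)*np.array([0,0,1]);y=flip*s
    R=np.stack([np.cross(y,z),y,z],1)
    return M@R
E
python3 - <<'E'
from h import *
for n in ["top","scene"]:
    p=read_camera(n);w=cloud(p);im=p["image"].astype(int)
    red=(im[...,2]>120)&(im[...,1]<70)&(im[...,0]<70)
    X=Mx(w)
    m=red&(abs(X[...,0]+60)<80)&(abs(X[...,1]+150)<60)&(X[...,2]>110)
    P=X[m]; print(n,m.sum(),np.percentile(P,[0,10,50,90,100],axis=0).round(1).tolist())
    T=P[P[:,2]>140]; print(len(T),T.mean(0).round(1))
    c=X[(X[...,2]>113)&(abs(X[...,0]+60)<80)&(abs(X[...,1]+155)<35)]
    print("above console",np.percentile(c,[0,10,50,90,100],axis=0).round(1).tolist())
p=read_camera("wrist");R=cv2.Rodrigues(np.array(p["rvec"]))[0];C=-R.T@np.array(p["tvec"]).ravel()
s=readout.read_state();print("cam in tool",s["ee_rot"].T@(C-s["tool_pos"]))
for f in (1,-1):
  print("down",f,manip.ik(W(-40,-158,135),rot(90,f)))
  for pit in (20,30,35,40,50):
    for X in [(-165,0,120),(-95,-55,110),(-95,45,110),(-95,45,135)]:
      print(pit,f,X,manip.ik(W(*X),rot(pit,f)))
E
```

```text
top 23 [[-68.2, -167.7, 122.6], [-67.3, -165.8, 124.9], [-61.5, -157.7, 146.9], [-57.3, -150.9, 150.2], [-53.7, -149.5, 150.3]]
19 [ -62.8 -156.9  147.7]
above console [[-89.2, -177.1, 113.3], [-76.1, -170.7, 115.8], [-61.3, -146.0, 121.3], [-41.1, -125.1, 137.2], [17.3, -120.2, 150.3]]
scene 30 [[-67.7, -165.4, 144.8], [-66.4, -165.0, 145.8], [-61.1, -159.9, 147.6], [-56.5, -153.6, 149.3], [-55.8, -151.3, 150.6]]
30 [ -61.4 -159.6  147.7]
above console [[-87.4, -177.7, 113.0], [-75.2, -173.9, 114.2], [-62.2, -159.4, 122.3], [-35.6, -125.1, 144.7], [-14.6, -120.0, 150.6]]
cam in tool [  81.43346477   -0.37117587 -143.11873666]
down 1 [ 36.68939338  26.29999795 -34.09445661 102.18225317  17.27035218
  56.78175405  76.7725134 ]
20 1 (-165, 0, 120) None
20 1 (-95, -55, 110) None
20 1 (-95, 45, 110) None
20 1 (-95, 45, 135) None
30 1 (-165, 0, 120) None
30 1 (-95, -55, 110) None
30 1 (-95, 45, 110) None
30 1 (-95, 45, 135) None
35 1 (-165, 0, 120) None
35 1 (-95, -55, 110) None
35 1 (-95, 45, 110) [ 19.87902882  25.0605935  -49.80921713 140.98245026 125.97456159
  52.55034768 -54.1521100
[... 1333 characters left out ...]
0973 123.36736949
  41.01073014 119.73214995]
40 -1 (-165, 0, 120) None
40 -1 (-95, -55, 110) None
40 -1 (-95, 45, 110) [-17.09317374  14.31904085  -9.92179472 140.65288253 122.06173533
  34.01940945 120.04824659]
40 -1 (-95, 45, 135) [-52.70034514  10.45096312  27.4607153  141.91809538 120.78967009
  26.25596691 118.83101892]
50 -1 (-165, 0, 120) None
50 -1 (-95, -55, 110) [-22.48589068   7.80385459  14.89267836 140.64153703 126.29208577
  11.31458928 128.9382337 ]
50 -1 (-95, 45, 110) [-71.9240505   16.3328955   53.30100504 138.09938345 109.68097594
   7.84904591 129.6006416 ]
50 -1 (-95, 45, 135) [-92.50982213  28.43666186  79.83489051 137.82215481 -89.62399709
   7.86748928 -35.23020146]
```

```bash
cat >> h.py <<'E'
def tcp_at(a,y,L,pit,yaw,gap=0,half=11):
    "TCP (world) so that the finger's upper face passes gap below the lip edge at lid angle a, L of finger beyond the lip"
    lip=np.array([60-185*np.cos(a),y,110+185*np.sin(a)])
    R=M.T@rot(pit,1,yaw)
    up=-R[:,0]  # upper face normal
    return W(*(lip+L*R[:,2]-half*up-np.array([0,0,gap])))
E
python3 - <<'E'
from h import *
for pit in (25,30,35,40,45,50):
  for yaw in (0,15,30,45,60):
    for f in (1,-1):
      R=rot(pit,f,yaw)
      pts=[tcp_at(.15,-50,-8,pit,yaw,6),tcp_at(.15,-50,38,pit,yaw,6),tcp_at(.15,45,38,pit,yaw,6)]+[tcp_at(a,45,20 if a>.3 else 38,pit,yaw,0) for a in (.3,.6,.9,1.2,1.4)]
      q=[manip.ik(p,R) for p in pts]
      print(pit,yaw,f,"".join('.' if x is None else 'O' for x in q), Mx(pts[1]).round())
E
```

```text
25 0 1 .....OOO [-93. -50. 106.]
25 0 -1 .....OOO [-93. -50. 106.]
25 15 1 .....OOO [-94. -42. 106.]
25 15 -1 .....OOO [-94. -42. 106.]
25 30 1 .....OOO [-97. -35. 106.]
25 30 -1 .....OOO [-97. -35. 106.]
25 45 1 OOOOOOOO [-102.  -29.  106.]
25 45 -1 OOOOOOOO [-102.  -29.  106.]
25 60 1 OOOOOOOO [-108.  -24.  106.]
25 60 -1 OOOOOOOO [-108.  -24.  106.]
30 0 1 ....OOOO [-96. -50. 103.]
30 0 -1 ....OOOO [-96. -50. 103.]
30 15 1 .....OOO [-96. -43. 103.]
30 15 -1 .....OOO [-96. -43. 103.]
30 30 1 ....OOOO [-99. -36. 103.]
30 30 -1 ....OOOO [-99. -36. 103.]
30 45 1 OOOOOOOO [-104.  -31.  103.]
30 45 -1 OOOOOOOO [-104.  -31.  103.]
30 60 1 OOOOOOOO [-109.  -26.  103.]
30 60 -1 OOOOOOOO [-109.  -26.  103.]
35 0 1 ..OOOOOO [-98. -50. 101.]
35 0 -1 ..OOOOOO [-98. -50. 101.]
35 15 1 ....OOOO [-99. -44. 101.]
35 15 -1 ....OOOO [-99. -44. 101.]
35 30 1 ...OOOOO [-101.  -38.  101.]
35 30 -1 ...OOOOO [-101.  -38.  101.]
35 45 1 OOOOOOOO [-105.  -32.  101.]
35 45 -1 OOOOOOOO [-105.  -32.  101.]
35 60 1 OOOOOOOO [-111.  -29.  101.]
35 60 -1 OOOOOOOO [-111.  -29.  101.]
40 0 1 ..OOOOOO [-101.  -50. 
[... 389 characters left out ...]
.OOO.OO [-104.  -50.   97.]
45 15 1 ..OOOOOO [-104.  -45.   97.]
45 15 -1 ..OOOOOO [-104.  -45.   97.]
45 30 1 .OOO.OOO [-106.  -40.   97.]
45 30 -1 .OOOOOOO [-106.  -40.   97.]
45 45 1 OOOOOOOO [-109.  -36.   97.]
45 45 -1 OOOOOOOO [-109.  -36.   97.]
45 60 1 OOOOOOOO [-113.  -33.   97.]
45 60 -1 OOOOOOOO [-113.  -33.   97.]
50 0 1 .OOOOOOO [-107.  -50.   95.]
50 0 -1 .OOO.OOO [-107.  -50.   95.]
50 15 1 .OOOOOOO [-107.  -46.   95.]
50 15 -1 .OOOOOOO [-107.  -46.   95.]
50 30 1 OOOOOOOO [-109.  -42.   95.]
50 30 -1 OOOOOOOO [-109.  -42.   95.]
50 45 1 OOOOOOOO [-112.  -39.   95.]
50 45 -1 OOOOOOOO [-112.  -39.   95.]
50 60 1 OOOOOOOO [-115.  -36.   95.]
50 60 -1 OOOOOOOO [-115.  -36.   95.]
```

```bash
cat > opt.py <<'E'
from h import *
def grid(lo,hi,n): 
    g=np.meshgrid(*[np.linspace(a,b,k) for a,b,k in zip(lo,hi,n)],indexing='ij');return np.stack([x.ravel() for x in g],1)
WF=9
F=grid((-11,-WF,-73),(11,WF,0),(7,7,37))
B=grid((-43,-43,-150),(43,43,-73),(18,18,14))
def inlid(P,a,mg=2.0):
    dx=P[:,0]-60;dz=P[:,2]-110
    # unit along lid from lip to hinge: (cos a,-sin a); normal (sin a,cos a)
    u=185+dx*np.cos(a)-dz*np.sin(a); v=dx*np.sin(a)+dz*np.cos(a)
    s=(u>-mg)&(u<6)&(v>0)&(v<40+mg)
    t=(u>-mg)&(u<185)&(v>34)&(v<40+mg)
    wb=(u>36-mg)&(u<42)&(v>-16-mg)&(v<34)
    return s|t|wb
def tipu(P,a): return 185+(P[:,0]-60)*np.cos(a)-(P[:,2]-110)*np.sin(a)
def Rm(p,y,r): return (M.T@rot(p,1,y))@Ro.from_euler('z',r,degrees=True).as_matrix()
def zmax(R,x,a):
    T=np.vstack([F,B])@R.T
    for z in np.arange(140,80,-1.5):
        if not inlid(T+[x,0,z],a).any(): return z
    return None
E
cat > run.py <<'E'
from opt import *
out=[]
for p in (25,30,35,40,45,50,55):
  for yw in (-60,-45,-30,-15,0,15,30,45,60):
    for r in (-45,-30,-15,0,15,30,45):
      R=Rm(p,yw,r)
      for x in (-110,-105,-100,-95):
        TF=F@R.T
        # only solutions that from zmax at .16 exist
        z0=zmax(R,x,.16)
        if z0 is None: continue
        z1=zmax(R,x,.27)
        if z1 is None: continue
        P0=TF+[x,0,z0-4];P1=TF+[x,0,z1]
        if P0[:,2].min()<74: continue
        u=lambda P:(P[:,0]>-119)&(P[:,0]<-93)
        A=P0[u(P0)&(P0[:,2]<132)];C=P1[u(P1)&(P1[:,2]<129)]
        if len(A)==0 or len(C)<20: continue
        loss=A[:,1].max()-C[:,1].max()
        low=C[:,2].min()
        if loss>4 : continue
        Rw=M@R
        pts=[(x-45,-50,z0-8),(x,-50,z0-4),(x,55,z0-4),(x,55,z1)]
        if any(manip.ik(W(*q),Rw) is None for q in pts): continue
        out.append((low+loss,p,yw,r,x,z0,z1,round(loss,1),round(low,1),round(z1-z0,1)))
out.sort()
for o in out[:40]: print(o)
print(len(out))
E
timeout 560 python3 run.py
```

```text
(np.float64(108.12566450927959), 25, -30, 30, -95, np.float64(101.0), np.float64(119.0), np.float64(1.8), np.float64(106.3), np.float64(18.0))
(np.float64(120.71036600739255), 35, -30, 15, -105, np.float64(105.5), np.float64(128.0), np.float64(3.3), np.float64(117.4), np.float64(22.5))
(np.float64(122.50108727154303), 40, -30, 15, -110, np.float64(105.5), np.float64(129.5), np.float64(2.3), np.float64(120.2), np.float64(24.0))
(np.float64(123.72511902241948), 40, -30, 0, -110, np.float64(107.0), np.float64(131.0), np.float64(1.2), np.float64(122.6), np.float64(24.0))
(np.float64(127.03885969294339), 35, -30, 0, -110, np.float64(110.0), np.float64(134.0), np.float64(2.0), np.float64(125.0), np.float64(24.0))
5
```

```bash
cat > run2.py <<'E'
from opt import *
import opt,sys
bx,by=43,43
out=[];cnt=0
for p in (25,30,35,40,45,50):
  for yw in (-75,-60,-50,-40,-30,-20,-10,0,10,20,30,40,50,60,75):
    for r in (-45,-30,-15,0,15,30,45):
      R=Rm(p,yw,r)
      for x in (-115,-110,-105,-100,-95):
        TF=F@R.T
        z0=zmax(R,x,.16)
        if z0 is None: continue
        z1=zmax(R,x,.27)
        if z1 is None: continue
        P0=TF+[x,0,z0-4];P1=TF+[x,0,z1]
        if P0[:,2].min()<74: continue
        u=lambda P:(P[:,0]>-119)&(P[:,0]<-93)
        A=P0[u(P0)&(P0[:,2]<132)];C=P1[u(P1)&(P1[:,2]<129)]
        if len(A)==0 or len(C)<20: continue
        lead=A[:,1].max()
        loss=lead-C[:,1].max()
        low=C[:,2].min()
        if loss>5 : continue
        cnt+=1
        Rw=M@R
        c=np.array([x,-44-lead,z0-4])
        pts=[c-55*R[:,2],c,(x,52-lead,z0-4),(x,52-lead,z1)]
        ok="".join("." if manip.ik(W(*q),Rw) is None else "O" for q in pts)
        out.append((ok.count("."),round(low+loss,1),ok,p,yw,r,x,z0,z1,round(loss,1),round(low,1),round(lead,1)))
out.sort()
for o in out[:40]: print(*o)
print(len(out),cnt)
E
timeout 560 python3 run2.py
```

```text
0 108.1 OOOO 25 -30 30 -95 101.0 119.0 1.8 106.3 29.1
0 117.3 OOOO 45 -10 -15 -100 96.5 122.0 4.5 112.8 14.8
0 117.6 OOOO 50 0 45 -110 101.0 125.0 0.0 117.6 14.1
0 118.1 OOOO 50 -10 30 -110 101.0 125.0 0.2 117.9 14.9
0 119.2 OOOO 50 -10 15 -110 101.0 126.5 0.0 119.2 13.1
0 119.4 OOOO 50 -10 -45 -110 101.0 125.0 1.8 117.6 15.8
0 119.4 OOOO 50 0 30 -110 101.0 126.5 0.0 119.4 13.3
0 119.6 OOOO 40 -20 0 -105 104.0 128.0 0.0 119.6 14.6
0 119.9 OOOO 45 -20 45 -105 99.5 125.0 4.9 115.0 20.0
0 120.1 OOOO 50 -10 45 -110 101.0 126.5 1.4 118.8 15.9
0 120.4 OOOO 45 -20 15 -110 104.0 128.0 0.5 119.9 15.3
0 120.4 OOOO 50 -20 45 -110 101.0 125.0 3.1 117.3 18.1
0 120.7 OOOO 35 -30 15 -105 105.5 128.0 3.3 117.4 20.7
0 121.1 OOOO 45 -20 30 -110 102.5 128.0 2.0 119.1 17.1
0 121.1 OOOO 50 -10 0 -110 104.0 128.0 0.2 120.9 10.7
0 121.9 OOOO 45 -20 0 -110 105.5 129.5 0.2 121.7 12.8
0 122.5 OOOO 40 -30 15 -110 105.5 129.5 2.3 120.2 18.1
0 122.5 OOOO 50 -20 -45 -110 99.5 125.0 4.9 117.6 18.3
0 123.3 OOOO 50 -10 -30 -110 101.0 126.5 3.9 119.4 14.9
0 123.7 OOOO 40 -30 0 -110 107.0 131.0 1.2 122.6 15.6
0 123.9 
[... 381 characters left out ...]
.5 .OOO 30 -20 30 -95 101.0 119.0 0.6 106.9 22.4
1 107.7 .OOO 35 -20 30 -95 99.5 117.5 1.7 106.0 22.6
1 107.8 .OOO 30 -20 15 -95 102.5 119.0 0.0 107.8 20.7
1 110.4 .OOO 30 -20 45 -95 102.5 119.0 3.6 106.8 23.7
1 110.6 .OOO 25 -20 -45 -95 101.0 119.0 4.4 106.2 23.8
1 111.0 .OOO 30 -20 0 -95 102.5 120.5 0.0 111.0 18.1
1 112.0 .OOO 35 -20 45 -95 101.0 119.0 4.5 107.4 23.2
1 112.2 .OOO 50 0 -15 -105 96.5 120.5 0.0 112.2 11.5
1 112.2 .OOO 50 0 15 -105 96.5 120.5 0.0 112.2 11.5
1 113.5 .OOO 45 20 45 -105 98.0 123.5 0.0 113.5 12.9
1 114.3 .OOO 25 -20 -15 -95 104.0 122.0 4.0 110.3 21.0
1 115.0 .OOO 45 20 -45 -105 99.5 125.0 0.0 115.0 13.6
1 115.1 .OOO 45 20 30 -105 101.0 125.0 0.0 115.1 11.3
372 372
```

Run:
```python
from h import *
grasp(20)
R=rot(90,1)
manip.reach(W(-36,-158,240),R)
s=readout.read_state();print(s["time"],s["tool_pos"],Mx(s["tool_pos"]),s["width"],s["contact_force"])
p=read_camera("wrist");cv2.imwrite("pics/w1.png",p["image"])
t=s["tool_pos"];print(project(p,[t,t-19*s["ee_rot"][:,2],W(-62,-158,150)]))
p=read_camera("scene");cv2.imwrite("pics/s1.png",p["image"])
```

```text
3.9583 [ 586.37802415 -137.67545799  239.76879158] [ -36.05187742 -159.89972498  239.76879158] 0.04403892990435034 [ 0.03420105 -0.31207032  0.14660663]
[[323.53655001 266.49488891]
 [323.50491106 289.27024669]
 [326.25285063 168.93533109]]
```

View pics/w1.png

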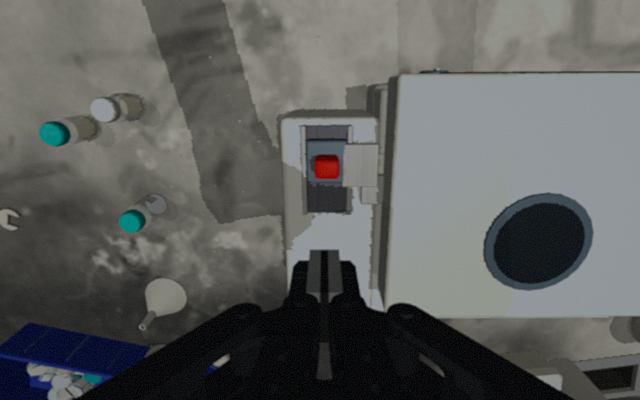

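View pics/s1.png

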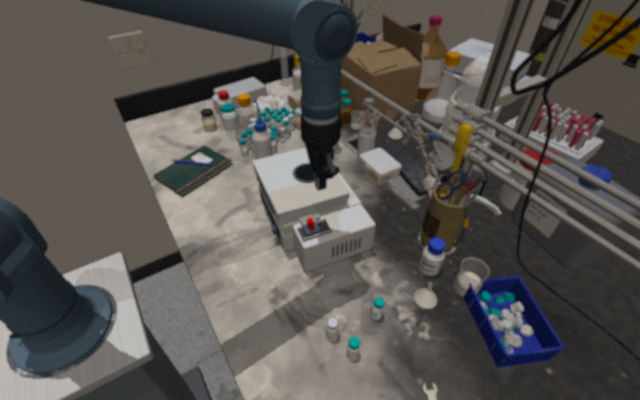

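Run:
```python
from h import *
R=rot(90,1)
manip.move_linear(W(-36,-157,136),R,velocity=150)
def st(tag):
    s=readout.read_state();f=s["contact_force"]@M;print(tag,round(s["time"],2),Mx(s["tool_pos"]).round(1),f.round(1))
    return f
f=st("down")
for x in range(-42,-66,-2):
    manip.move_linear(W(x,-157,136),R,velocity=40)
    f=st(x)
    if abs(f[0])>12: break
p=read_camera("scene");cv2.imwrite("pics/s2.png",p["image"])
X=Mx(cloud(p))
m=(abs(X[...,1])<100)&(X[...,0]>-130)&(X[...,0]<40)&(X[...,2]>130)&(X[...,2]<200)
P=X[m];c=np.polyfit(P[:,0],P[:,2],1);print("lid slope",c)
```

```text
down 4.9 [ -35.1 -156.9  136.9] [ 0.9 -0.5  0.2]
-42 5.2 [ -41.8 -157.1  136.9] [0.1 0.7 0.8]
-44 5.45 [ -42.7 -157.   136.8] [ 2.3 -0.1  0.7]
-46 5.7 [ -44.  -157.   136.9] [ 4.9 -0.3  0.2]
-48 5.95 [ -46.3 -157.   136.8] [ 4.5  0.2 -0. ]
-50 6.2 [ -48.5 -157.   136.8] [4.5 0.3 0.6]
-52 6.45 [ -52.7 -157.1  136. ] [ 1.4 -0.7  1.9]
-54 6.7 [ -54.9 -157.   135.6] [ 0.9 -1.3  1.3]
-56 6.95 [ -56.8 -157.   135.6] [ 1.4 -0.2 -0.7]
-58 7.2 [ -58.6 -157.   135.7] [ 2.2 -0.7 -1.2]
-60 7.45 [ -60.4 -157.   135.8] [ 0.9  0.4 -1.2]
-62 7.7 [ -60.7 -156.9  136.1] [ 5.  -1.1 -4.1]
-64 7.95 [ -60.8 -156.9  136.5] [ 7.7  0.3 -6.5]
lid slope [-6.64194173e-02  1.62829061e+02]
```

View pics/s2.png

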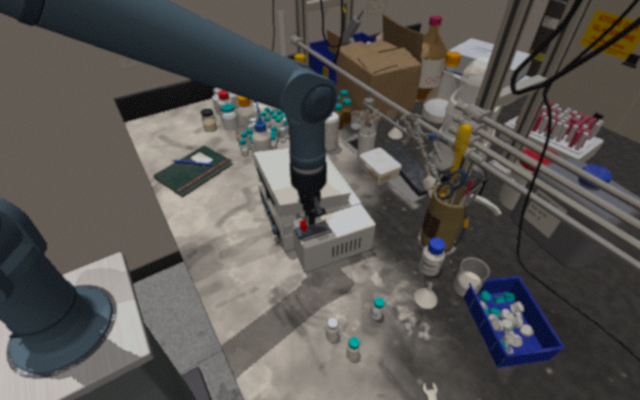

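Run:
```python
from h import *
from opt import Rm,zmax
R=rot(90,1)
manip.move_linear(W(-54,-157,140),R,velocity=60)
manip.move_linear(W(-54,-157,250),R,velocity=200)
p=read_camera("scene");X=Mx(cloud(p))
m=silhouettes("lid",p)[0]["mask"]&(X[...,2]>140)&(abs(X[...,1])<95)
P=X[m];print(len(P));c=np.polyfit(P[:,0],P[:,2],1);print("lid slope",c, "lip top z", np.polyval(c,-120))
p=read_camera("top");X=Mx(cloud(p))
m=(abs(X[...,1])<90)&(X[...,0]>-115)&(X[...,0]<40)&(X[...,2]>145)&(X[...,2]<190)
P=X[m];c=np.polyfit(P[:,0],P[:,2],1);print(len(P),"lid slope",c,np.polyval(c,-120))
s=readout.read_state();print(s["time"],s["joint_positions"])
for pit,yw,r in ((40,-20,0),(50,-10,15)):
  for f in (0,180):
    Rl=Rm(pit,yw,r)@np.diag([-1,-1,1] if f else [1,1,1]);Rw=M@Rl;ax=Rl[:,2]
    x,z0,lead=(-105,104,14.6) if pit==40 else (-110,101,13.1)
    c=np.array([x,-44-lead,z0-4])
    L=dict(hi=c-55*ax+[0,0,100],pre=c-55*ax,inn=c,end=[x,52-lead,z0-4],up=[x,52-lead,z0+24])
    for k,q in L.items():
        j=manip.ik(W(*q),Rw);print(pit,f,k,None if j is None else j.round())
    for a in (.3,.5,.7,.9,1.1,1.3,1.45):
        j=manip.ik(tcp_at(a,20,20,pit,yw),Rw); print(a,None if j is None else j.round())
```

```text
2629
lid slope [-1.00186208e-01  1.60297323e+02] lip top z 172.3196683757818
2716 lid slope [-1.41035765e-01  1.59443577e+02] 176.36786905239515
9.1833 [ 38.88842977  17.62841049 -35.59738211  98.41645912  10.93696885
  67.71806439  81.34985079]
40 0 hi [ 40. -12. -63. 139.  65.  31. -18.]
40 0 pre None
40 0 inn [ 15.  20. -39. 140. 107.  50. -54.]
40 0 end [ 10.  27. -48. 133.  98.  61. -51.]
40 0 up [ 20.  28. -60. 133.  96.  65. -46.]
0.3 [ 30.  28. -68. 134.  97.  65. -43.]
0.5 [ 38.  28. -77. 132.  94.  67. -36.]
0.7 [ 42.  26. -79. 129.  91.  65. -31.]
0.9 [ 40.  20. -74. 125.  86.  58. -26.]
1.1 [ 34.  16. -65. 121.  82.  54. -21.]
1.3 [ 27.  16. -56. 117.  80.  51. -17.]
1.45 [ 21.  17. -48. 114.  79.  49. -15.]
40 180 hi [ 28.  -9. -53. 139.  68.  35. 160.]
40 180 pre [ 19.  12. -50. 143.  96.  49. 131.]
40 180 inn [ 18.  21. -43. 140. 107.  51. 127.]
40 180 end [  7.  26. -45. 134.  97.  60. 128.]
40 180 up [  9.  22. -48. 133.  93.  58. 133.]
0.3 [ 13.  18. -49. 135.  92.  55. 135.]
0.5 [ 16.  14. -51. 133.  87.  52. 142.]
0.7 [ 19.  11. -51. 130.  83.  50. 149.]
0.9 [ 21.
[... 539 characters left out ...]
 63.  36. -12.]
1.1 [ 38.  10. -60. 119.  60.  37.  -7.]
1.3 [ 30.  11. -50. 115.  58.  37.  -3.]
1.45 [ 22.  12. -41. 112.  56.  37.   0.]
50 180 hi [  41.  -17.  -51.  136.   20.   20. -154.]
50 180 pre [ 34.   2. -51. 141.  84.  24. 143.]
50 180 inn [ 28.  14. -44. 139. 102.  29. 130.]
50 180 end [ 17.  19. -47. 134.  92.  40. 131.]
50 180 up [ 20.  15. -50. 133.  86.  39. 137.]
0.3 [ 24.  11. -51. 134.  82.  35. 142.]
0.5 [ 28.   7. -53. 132.  72.  33. 153.]
0.7 [ 31.   6. -54. 128.  65.  33. 162.]
0.9 [-109.  -22.   81.  128.   75.   48.  162.]
1.1 [ -95.   14.   86.  124.   19.   22. -154.]
1.3 [ -87.   21.   82.  119.   -5.   22. -132.]
1.45 [ -81.   27.   81.  116.  -21.   24. -118.]
```

Run:
```python
from h import *
import opt
from opt import *
opt.F=F=grid((-11,-7,-73),(11,7,0),(7,7,37))
for pit,yw,r,x in ((40,-20,0,-105),(45,-20,0,-108),(45,-15,0,-108),(45,-25,0,-108),(50,-10,0,-110),(50,-15,0,-110),(50,-10,15,-110)):
    Rl=Rm(pit,yw,r);Rw=M@Rl;ax=Rl[:,2]
    z0,z1=zmax(Rl,x,.16),zmax(Rl,x,.27)
    P=F@Rl.T+[x,0,z0-4];A=P[(P[:,0]>-119)&(P[:,0]<-93)];lead=A[:,1].max()
    P=F@Rl.T+[x,0,z1];A=P[(P[:,0]>-119)&(P[:,0]<-93)&(P[:,2]<129)];l1=A[:,1].max();low=A[:,2].min()
    c=np.array([x,-44-lead,z0-4])
    print(pit,yw,r,x,"z",z0,z1,"lead",lead.round(1),l1.round(1),"low",low.round(1))
    for b in (55,45,40,35,0):
        q=c-b*ax; j=manip.ik(W(*q),Rw); print("  ",b,q.round(),(F@Rl.T+q)[:,0].max().round(),None if j is None else j.round())
```

```text
40 -20 0 -105 z 105.5 129.5 lead 12.4 12.2 low 121.1
   55 [-145.  -42.  137.] -136.0 None
   45 [-137.  -45.  130.] -128.0 [ 47.  33. -80. 141. 104.  69. -43.]
   40 [-134.  -46.  127.] -125.0 [ 38.  23. -68. 141. 102.  59. -47.]
   35 [-130.  -47.  124.] -121.0 [ 33.  21. -62. 141. 102.  56. -48.]
   0 [-105.  -56.  102.] -96.0 [ 15.  20. -40. 140. 107.  50. -54.]
45 -20 0 -108 z 104.0 128.0 lead 11.4 11.2 low 120.2
   55 [-145.  -42.  139.] -135.0 [ 52.  27. -84. 140.  95.  60. -36.]
   45 [-138.  -45.  132.] -128.0 [ 47.  22. -75. 140.  95.  54. -38.]
   40 [-135.  -46.  128.] -125.0 [ 43.  20. -71. 139.  95.  52. -39.]
   35 [-131.  -47.  125.] -122.0 [ 40.  19. -67. 139.  95.  50. -40.]
   0 [-108.  -55.  100.] -98.0 [ 18.  17. -41. 138. 100.  43. -46.]
45 -15 0 -108 z 105.5 129.5 lead 10.2 9.9 low 121.7
   55 [-146.  -44.  140.] -136.0 None
   45 [-139.  -46.  133.] -129.0 [ 52.  19. -78. 141.  98.  48. -36.]
   40 [-135.  -47.  130.] -126.0 [ 49.  19. -74. 141.  99.  46. -37.]
   35 [-132.  -48.  126.] -123.0 [ 44.  16. -68. 141.  99.  44. -38.]
   0 [-108.  -54.  102.] -99.0 [ 14.  15. -35. 140. 105.  37. -47.]Traceback (most recent call last):
  File "<stdin>", line 8, in <module>
TypeError: unsupported operand type(s) for -: 'NoneType' and 'int'
```

```bash
cat >> h.py <<'E'
def Rt(p,y,r=0): return rot(p,1,y)@Ro.from_euler('z',r,degrees=True).as_matrix()
def st(tag):
    s=readout.read_state();f=s["contact_force"]@M;print(tag,round(s["time"],2),Mx(s["tool_pos"]).round(1),f.round(1),flush=True)
    return f,Mx(s["tool_pos"])
E
python3 - <<'E'
from h import *
Rw=Rt(45,-20);ax=M.T@Rw[:,2]
c=np.array([-108,-55.4,98])
pre=c-55*ax
for d in (100,80,60,40):
    j=manip.ik(W(*(pre+[0,0,d])),Rw);print(d,None if j is None else j.round())
    if j is not None: break
manip.reach(W(*(pre+[0,0,d])),Rw); st("hi")
print(readout.read_state()["joint_positions"].round())
manip.move_linear(W(*pre),Rw,velocity=120); st("pre")
for n in ("scene","top"):
    p=read_camera(n);cv2.imwrite(f"pics/{n}3.png",p["image"])
E
```

```text
100 [ 58. -22. -72. 136.  31.  22.  15.]
hi 10.25 [-143.6  -41.9  237.8] [0.8 0.  1. ]
[ 58. -22. -72. 136.  31.  22.  15.]Traceback (most recent call last):
  File "<stdin>", line 10, in <module>
station.IKError: the arm cannot follow that straight line within its joint ranges
```

Run:
```python
from h import *
Rw=Rt(45,-20);ax=M.T@Rw[:,2]
c=np.array([-108,-55.4,98]);pre=c-55*ax
for off in ([0,0,75],[0,0,50],[0,0,25],[0,0,0],[30,0,100],[20,0,60],):
    j=manip.ik(W(*(pre+off)),Rw);print(off,None if j is None else j.round())
print(manip.ik(W(*c),Rw))
```

```text
[0, 0, 75] [ 66. -22. -80. 137.  36.  18.   9.]
[0, 0, 50] [ 22.  -2. -48. 139.  73.  36. -24.]
[0, 0, 25] [ 21.   3. -47. 140.  80.  38. -32.]
[0, 0, 0] [  7.   7. -35. 141.  86.  39. -40.]
[30, 0, 100] [ 68. -19. -80. 133.  35.  21.  14.]
[20, 0, 60] [ 24.  -0. -48. 137.  72.  36. -21.]
[-1.35268249e-01  1.45359119e+01 -2.23427535e+01  1.39077578e+02
  9.89133325e+01  3.83646806e+01 -4.85689083e+01]
```

Run:
```python
from h import *
Rw=Rt(45,-20);ax=M.T@Rw[:,2]
c=np.array([-108,-55.4,98]);pre=c-55*ax
q0=readout.read_state()["joint_positions"]
q1=manip.ik(W(*(pre+[0,0,50])),Rw);print(q1.round())
for k in np.linspace(0,1,7)[1:]:
    manip.movej(q0+(q1-q0)*k); f,x=st(k)
    if x[0]>-115 and x[2]<200: print("stop");break
else:
    try:
        manip.move_linear(W(*pre),Rw,velocity=120); st("pre")
    except Exception as e: print(e)
```

```text
[ 22.  -2. -48. 139.  73.  36. -24.]
0.16666666666666666 10.5 [-147.6  -42.5  235.1] [-0.1 -0.1  0.2]
0.3333333333333333 10.75 [-151.4  -44.3  228.4] [-1.   1.8 -0.6]
0.5 11.0 [-152.6  -45.9  220.3] [-0.2  0.2  0.1]
0.6666666666666666 11.25 [-151.7  -46.4  210.5] [ 0.2 -0.2 -0.1]
0.8333333333333333 11.5 [-149.1  -45.2  199.2] [-0.6 -0.7  0.2]
1.0 11.75 [-145.1  -41.9  186.9] [ 0.3  0.6 -0.3]
pre 12.32 [-144.2  -42.2  137.7] [-0.1 -0.   0.3]
```

Run:
```python
from h import *
for n in ("scene","top"):
    p=read_camera(n);im=p["image"]
    if n=="scene": im=cv2.resize(im[100:300,180:440],None,fx=3,fy=3,interpolation=cv2.INTER_CUBIC)
    else: im=cv2.resize(im[130:280,220:400],None,fx=4,fy=4,interpolation=cv2.INTER_CUBIC)
    cv2.imwrite(f"pics/{n}3.png",im)
Rw=Rt(45,-20);c=np.array([-108,-55.4,98])
print(manip.ik(W(*c),Rw),manip.ik(W(*(c+[0,100,0])),Rw))
```

```text
[ 20.59488569  18.48000581 -43.8994297  138.25162664 100.25073537
  44.51586921 -45.81075439] [ 12.4884809   25.96491763 -50.25052771 131.71738462  92.41985236
  56.70961245 -45.16317259]
```

View pics/scene3.png

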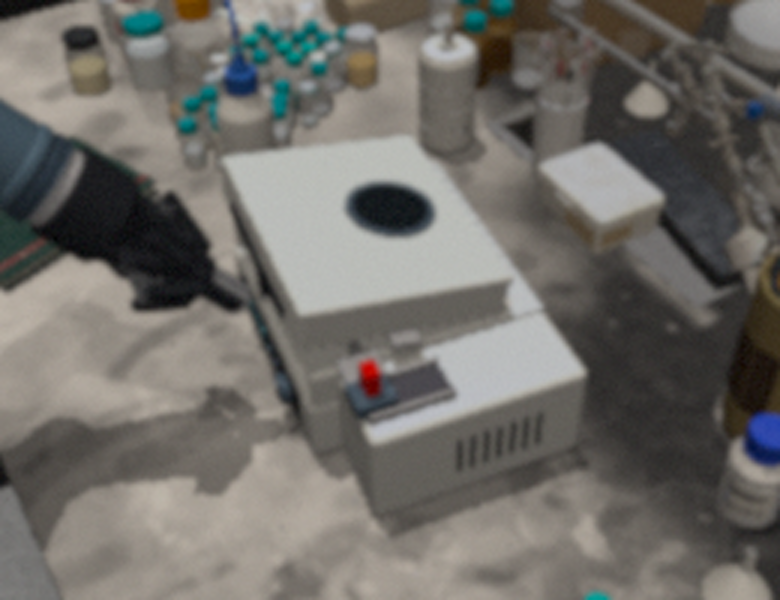

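View pics/top3.png

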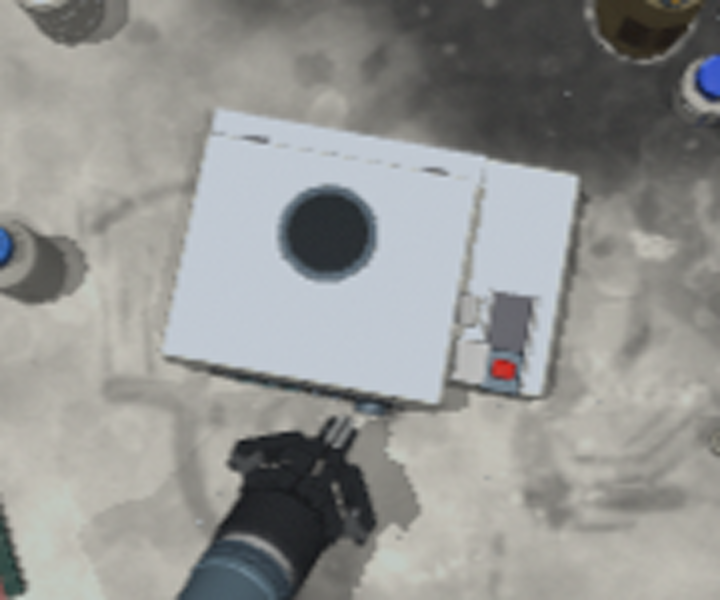

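Run:
```python
from h import *
Rw=Rt(45,-20);ax=M.T@Rw[:,2]
c=np.array([-108,-55.4,98])
for b in (40,25,12,0):
    manip.move_linear(W(*(c-b*ax)),Rw,velocity=80); f,x=st(b)
    if np.linalg.norm(f)>4: print("contact");break
else:
    # probe left
    for y in np.arange(-50,50,4.):
        manip.move_linear(W(-108,y,98),Rw,velocity=60); f,x=st(("y",y))
        if f[1]<-1.6: break
        if np.linalg.norm(f)>7: break
```

```text
40 12.76 [-134.4  -45.8  126.7] [-0.2  0.  -0.4]
25 13.1 [-124.8  -49.3  115.7] [0.9 0.6 0.7]
12 13.42 [-116.3  -52.4  106.5] [ 0.1 -0.2 -0.7]
0 13.72 [-109.   -55.5   97.5] [-2.9  0.5  0.9]
('y', np.float64(-50.0)) 13.97 [-108.8  -48.2   97.7] [-5.1  1.4  1.1]
('y', np.float64(-46.0)) 14.22 [-108.8  -44.6   97.6] [-5.   0.8  1.1]
('y', np.float64(-42.0)) 14.47 [-108.8  -40.4   97.5] [-4.4  1.9  1.5]
('y', np.float64(-38.0)) 14.72 [-108.8  -36.4   97.5] [-5.9  1.9  0.7]
('y', np.float64(-34.0)) 14.97 [-108.8  -32.4   97.5] [-5.6  1.4  0.1]
('y', np.float64(-30.0)) 15.22 [-108.8  -28.3   97.5] [-5.2  1.2  0.7]
('y', np.float64(-26.0)) 15.47 [-108.9  -24.4   97.5] [-5.7  1.1  0.7]
('y', np.float64(-22.0)) 15.72 [-108.9  -20.3   97.5] [-5.   0.5 -0.6]
('y', np.float64(-18.0)) 15.97 [-108.9  -16.3   97.5] [-5.7  1.1  1.2]
('y', np.float64(-14.0)) 16.22 [-108.8  -12.3   97.5] [-4.9  1.7  0.7]
('y', np.float64(-10.0)) 16.47 [-108.9   -8.3   97.5] [-6.   1.7 -0.5]
('y', np.float64(-6.0)) 16.72 [-108.9   -4.2   97.5] [-4.5  1.6 -0.4]
('y', np.float64(-2.0)) 16.97 [-108.9   -0.3   97.5] [-5.   0.7  0.4]
('y', np.float64(2.0)) 17.22 [-109.     2.9   97.5] [-5.2  0.   1.1]
('y', np.float64(6.0)) 17.47 [-109.     6.    97.4] [-5.2 -0.1  0.5]
('y', np.float64(10.0)) 17.72 [-109.     9.7   97.4] [-4.9 -0.7  2. ]
('y', np.float64(14.0)) 17.97 [-109.    13.4   97.4] [-4.9 -1.4 -0.3]
('y', np.float64(18.0)) 18.22 [-109.1   17.    97.3] [-4.9 -1.6  0.3]
('y', np.float64(22.0)) 18.47 [-109.1   20.5   97.3] [-5.2 -2.7 -0.1]
```

Run:
```python
from h import *
Rw=Rt(45,-20)
manip.move_linear(W(-110.5,22,98),Rw,velocity=60); st("back")
for z in np.arange(101,134,3.):
    manip.move_linear(W(-110.5,22,z),Rw,velocity=40); f,x=st(z)
    if np.linalg.norm(f)>12: print("stop");break
p=read_camera("top");X=Mx(cloud(p))
m=(X[...,1]<90)&(X[...,1]>-80)&(X[...,0]>-85)&(X[...,0]<20)&(X[...,2]>145)&(X[...,2]<260)
P=X[m];c=np.polyfit(P[:,0],P[:,2],1);print(len(P),"lid angle",np.arctan(-c[0]))
```

```text
back 18.72 [-110.3   20.5   98.1] [-0.8 -3.5 -1.5]
101.0 18.97 [-110.4   21.4  101.1] [-1.  -3.6 -1.8]
104.0 19.22 [-110.5   21.9  104.2] [-2.5 -3.2 -1.6]
107.0 19.47 [-110.5   22.2  107.2] [-1.7 -3.  -0.1]
110.0 19.72 [-110.9   21.9  109.9] [-2.  -4.3 -1.6]
113.0 19.97 [-111.1   21.8  112.7] [-3.7 -3.6 -3.4]
116.0 20.22 [-110.9   21.8  115.9] [-3.3 -4.1 -2.4]
119.0 20.47 [-110.7   21.9  119.2] [-3.4 -4.2 -2.1]
122.0 20.72 [-110.5   22.1  122.4] [-3.9 -3.5 -2.3]
125.0 20.97 [-110.2   22.2  125.7] [-3.6 -2.3 -1.9]
128.0 21.22 [-110.1   22.5  128.9] [-4.1 -2.4 -0.5]
131.0 21.47 [-110.    22.4  131.9] [-4.2 -3.3 -0.3]
1733 lid angle 0.23658165204117784
```

Run:
```python
from h import *
Rw=Rt(45,-20)
def lid():
    p=read_camera("top");X=Mx(cloud(p))
    m=(X[...,1]<90)&(X[...,1]>-80)&(X[...,0]>-85)&(X[...,0]<20)&(X[...,2]>145)&(X[...,2]<300)
    P=X[m];c=np.polyfit(P[:,0],P[:,2],1);print(len(P),"lid angle",np.arctan(-c[0]).round(3))
for x_,z in ((-107.5,132),(-105,132),(-103,133)):
    manip.move_linear(W(x_,22.5,z),Rw,velocity=40); f,x=st((x_,z))
    if np.linalg.norm(f)>12: print("stop");break
lid()
```

```text
(-107.5, 132) 21.77 [-108.1   23.1  132.1] [-6.9 -3.1  1.3]
(-105, 132) 22.02 [-105.9   23.5  132. ] [-8.4 -3.7  0.6]
(-103, 133) 22.27 [-104.3   23.5  132.5] [-7.  -1.7 -0.8]
1748 lid angle 0.266
```

```bash
cat >> h.py <<'E'
def lid():
    p=read_camera("top");X=Mx(cloud(p))
    m=(X[...,1]<90)&(X[...,1]>-80)&(X[...,0]>-85)&(X[...,0]<20)&(X[...,2]>145)&(X[...,2]<300)
    P=X[m];c=np.polyfit(P[:,0],P[:,2],1);print(len(P),"lid angle",np.arctan(-c[0]).round(3))
def arc(a,y=21):
    ax=np.array([.664,-.24,-.707]);k=8*np.clip((a-.3)/.4,0,1)
    P=np.array([60-185*np.cos(a)+14,y,110+185*np.sin(a)-26])-k*ax
    P[1]=y
    return W(*P)
E
python3 - <<'E'
from h import *
Rw=Rt(45,-20)
for a in (.4,.6,.8,1,1.2,1.4,1.5):
    j=manip.ik(arc(a),Rw);print(a,Mx(arc(a)).round(),None if j is None else j.round())
for a in (.3,.35,.42,.5):
    manip.move_linear(arc(a),Rw,velocity=60); f,x=st(a)
    if np.linalg.norm(f)>14: print("stop");break
lid()
p=read_camera("scene");cv2.imwrite("pics/s4.png",cv2.resize(p["image"][80:300,180:440],None,fx=2.7,fy=2.7))
E
```

```text
0.4 [-98.  21. 157.] [ 17.  15. -50. 131.  83.  49. -34.]
0.6 [-83.  21. 193.] [ 19.  11. -50. 129.  76.  47. -26.]
0.8 [-60.  21. 222.] [ 21.  10. -50. 125.  72.  46. -19.]
1 [-31.  21. 245.] [ 22.  10. -50. 121.  70.  46. -13.]
1.2 [  2.  21. 262.] [ 23.  13. -49. 117.  69.  47.  -9.]
1.4 [ 37.  21. 272.] [ 23.  16. -48. 112.  70.  48.  -7.]
1.5 [ 56.  21. 274.] [ 22.  18. -48. 110.  70.  49.  -6.]
0.3 22.57 [-101.8   22.7  140. ] [-3.6 -0.9 -0.9]
0.35 22.88 [-99.4  22.3 149.3] [-0.5  0.5 -1.5]
0.42 23.25 [-96.2  21.3 161.4] [-0.3  1.5 -1.1]
0.5 23.66 [-90.9  20.7 175.6] [-1.7 -0.5 -1. ]
1777 lid angle 0.504
```

View pics/s4.png

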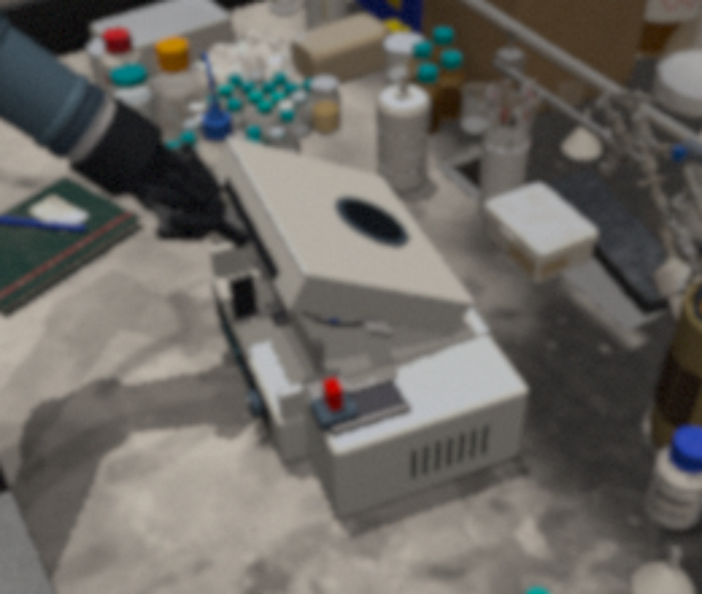

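The picture shows the lid at about 0.5 rad, held up by the finger (about (240,235) in the crop), and the catch tab standing clear at about (243,297). I'll continue along the arc.

Run:
```python
from h import *
Rw=Rt(45,-20)
for a in np.arange(.6,1.45,.1):
    manip.move_linear(arc(a),Rw,velocity=70); f,x=st(round(a,2))
    if np.linalg.norm(f)>14: print("stop");break
p=read_camera("scene");cv2.imwrite("pics/s5.png",cv2.resize(p["image"][50:300,180:440],None,fx=2.4,fy=2.4))
```

```text
0.6 24.18 [-82.7  20.9 192.7] [-0.9 -0.3 -2.1]
0.7 24.6 [-72.9  21.1 208.7] [-0.4 -0.8 -1.7]
0.8 25.02 [-60.3  21.2 222.3] [-0.4  0.2 -0.8]
0.9 25.43 [-46.1  21.1 234.7] [-1.1  0.7 -0.8]
1.0 25.85 [-30.7  20.9 245.8] [-1.4 -0.2  0.2]
1.1 26.27 [-14.5  20.9 255.1] [-0.9  0.2  0.1]
1.2 26.68 [  2.4  21.  262.6] [-0.3 -0.   0.4]
1.3 27.1 [ 19.8  20.9 268.2] [ 0.5  0.  -0.2]
1.4 27.52 [ 37.7  20.8 272. ] [ 0.3  0.6 -0.6]
```

View pics/s5.png

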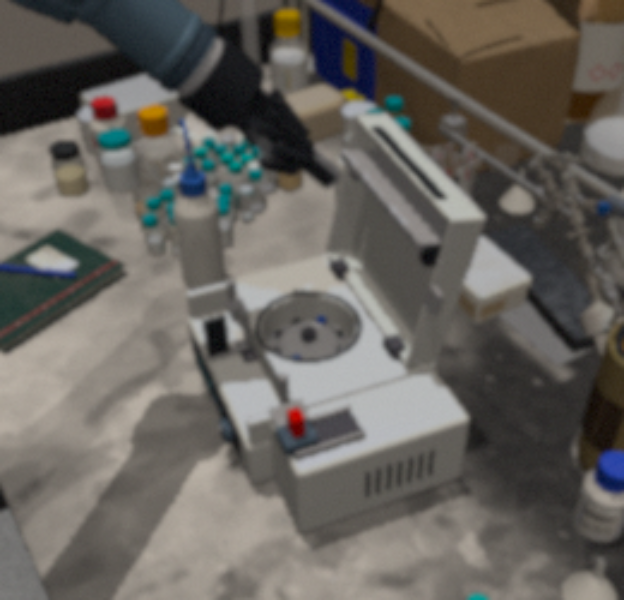

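Run:
```python
from h import *
Rw=Rt(45,-20)
manip.move_linear(W(-60,21,290),Rw,velocity=120); st("away")
manip.sleep(1.5)
for i in range(2):
    p=read_camera("top");X=Mx(cloud(p))
    r=silhouettes("lid",p);m=(X[...,0]>60)&(X[...,0]<160)&(abs(X[...,1])<110)&(X[...,2]>120)
    P=X[m];print("top of lid pts: x",np.percentile(P[:,0],[1,50,99]).round(),"z",np.percentile(P[:,2],[1,50,99]).round())
    T=P[P[:,2]>275];print("upper edge",T[:,0].min().round(),T[:,0].max().round(),T[:,2].max().round())
    if i==0: manip.sleep(1.0)
cv2.imwrite("pics/t6.png",p["image"])
p=read_camera("scene");cv2.imwrite("pics/s6.png",cv2.resize(p["image"][50:380,180:440],None,fx=1.8,fy=1.8))
w=cloud(p)
for q in ("vial_a","wash_bottle"):
    for r in silhouettes(q,p)[:4]:
        P=w[r["mask"]];print(q,round(r["conf"],2),np.nanmedian(P,0).round())
```

```text
away 28.54 [-59.7  20.8 290.2] [-0.3 -0.5 -0.5]
top of lid pts: x [ 70. 102. 135.] z [121. 281. 294.]
upper edge 95.0 137.0 296.0
top of lid pts: x [ 67. 102. 135.] z [121. 280. 294.]
upper edge 94.0 137.0 297.0
vial_a 0.72 [ 503. -389.   43.]
vial_a 0.7 [ 599. -346.   42.]
vial_a 0.66 [ 489. -336.   44.]
vial_a 0.58 [666. -57. 106.]
wash_bottle 0.68 [622. 263.  87.]
```

View pics/s6.png

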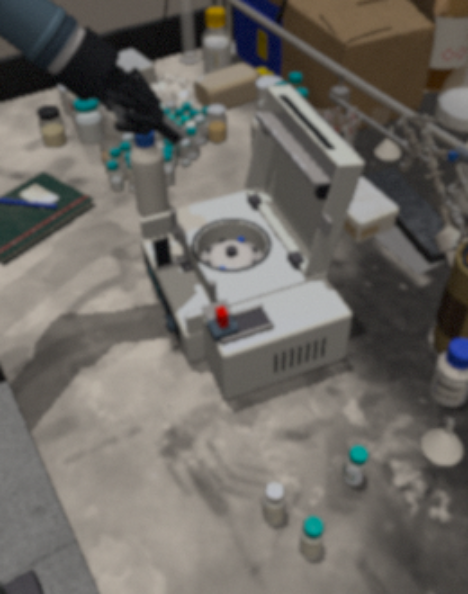

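View pics/t6.png

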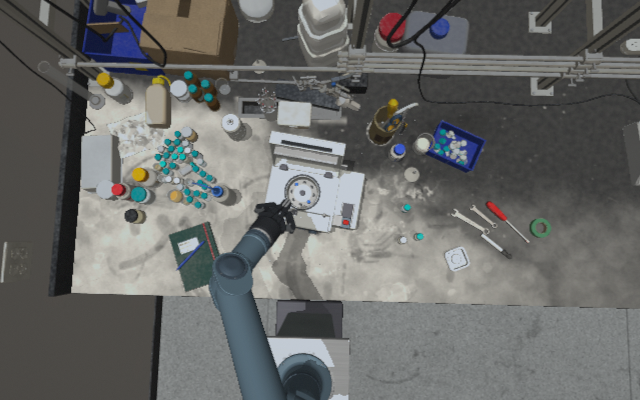

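Run:
```python
from h import *
st("end"); print(workorder.finish_job());
```

```text
end 31.39 [-60.  21. 290.] [-0.1  0.1 -0.3]
the job is handed in; nothing more can be done
None
```

The centrifuge is open: the lid lies back against its stop, and I handed the job in after about 31 s of the 51 s allowed. No verdict is reported.

**What I did:**
- **Latch:** I pulled the knob about 18 mm to its end stop with at most about 10 N (3 to 6 N is what it takes). The lid sprang up to about 0.14 rad.
- **Catch:** I slid the closed fingers under the lip and felt the catch roughly in the middle, with the tool at about y = 0. I pushed it about 20 mm to the left and held it there while lifting. The lid was past 0.25 rad before I let the catch go.
- **Lid:** I followed it round its arc. It left the finger near vertical and settled back by itself.

**Last checks:**
- **Lid position:** Its upper edge was at x = 94 to 137 mm and z = 297 mm. For 1.78 rad I expect x = 98 to 137 mm and z = 291 mm. Two looks 1 s apart agreed to about 1 mm, so it is at rest.
- **Robot clear:** The force reading was about 0.3 N, and the pictures show the robot touching nothing.
- **Bystanders:** All three vials were within about 3 mm of where they started. The wash bottle was within about 6 mm, which is measurement scatter because more of its lower part shows in the later picture.

**Off the plan:**
- **Unplanned contact:** While feeling for the catch, the tool pressed about 5 N on something behind it (unidentified). It eased when I backed off 2.5 mm.
- **Peak force:** The largest I read between steps was about 10 N, against the 30 N limit.
- **Retried descent:** One straight descent in front of the machine was refused as unreachable. I did it as joint moves instead.

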